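Aim the fume extractor's elbow and switch its fan on

TASK

Screw the blue elbow of the solder fume extractor further down its threaded stub, clockwise as seen from above, until its nozzle points along the orange pointer; creep up on the pointer and do not run well past it, as this thread must not be backed off. Then push the red-tipped lever of the fan's switch fully over to its other side to start the fan, and leave the breadboard, the carton and the screwdriver where they lie.

Things in the scene. Friction and masses are not known exactly. Their poses are not given: they have to be found in the camera images.
- extractor: Fume extractor: grey fixed box 240 (x) x 220 (y) x 105 high, origin at its underside's centre. An upright threaded steel stub stands in the middle of its top; the blue elbow is started on it by hand.
- elbow_grip (a point): Grip point of the blue elbow, on the vertical stub axis, inside the grip rib on top of it: an upright flat rib 14 thick and 64 long (32 each side of the axis, along the nozzle). The point is 16 below the rib's top and 25 above the elbow's round crown (50 wide). Its x axis points level along the nozzle to the mouth, z up.
- elbow_mouth (a point): Centre of the mouth of the elbow's level nozzle (62 across), 82 out from the stub axis and 50 below elbow_grip. Same axes as elbow_grip. The nozzle sweeps above the box's top.
- elbow (a joint): How far the elbow is screwed down, rad: grows clockwise seen from above, stops at 0 and 5.0. Goes down 10 mm a turn (1.6 mm per rad). Turns stiffly (0.22 N m) and stays where left. It starts 2.2 to 4.4 rad short of the pointer, so it takes several grasps and less than one turn.
- mark_ring: White fixed marking ring (124 across, 5 thick) lying on the box's top round the stub, with a flat orange pointer tongue 18 wide that reaches out to 117 from the axis. Origin on the stub axis at the ring's underside; its x axis points along the orange pointer, z up. The pointer lies below the nozzle when the elbow is right.
- mark_tip (a point): Near the tip of the orange pointer, 115 from the stub axis, on the pointer's top face. Same axes as mark_ring.
- fan_switch_base: Black fixed block of the fan's lever switch on the table, 70 (x) x 50 (y) x 25 high, origin at its underside's centre. The lever swings in its x-z plane about a level y axis 22 above this origin, from leaning to the block's -x side (off) over to its +x side (on).
- fan_switch_tip (a point): Centre of the red ball, 26 across, at the tip of the steel lever (10 thick), 85 from its pivot.
- fan_switch (a joint): Lever angle, rad: 0 is fully off (leaning 0.5 rad to the block's -x), 0.5 is upright, 1.0 is fully on (leaning 0.5 rad to +x); it stays where it is left (needs about 1 N at the tip).
- breadboard: Loose white plastic breadboard 165 x 55 x 10, bystander; origin at its underside's centre.
- carton: Loose flat white carton with orange ends, 180 x 75 x 22, bystander; origin at its underside's centre.
- screwdriver: Loose screwdriver lying on the table, bystander; origin under its middle.
Mind the look-alikes: they are no part of the job. Of the things that look like the fan_switch_base, the middle-sized one is meant.

How it is judged:
On the way, in this order (a step that is already met when the one before it is completed fails the run):
1. the elbow has been screwed round until its nozzle points along the orange pointer (x of elbow_mouth in the frame of mark_ring above 0.05 m and y of elbow_mouth in the frame of mark_ring between -0.011 and 0.011 m and velocity of joint elbow below 0.05 rad/s), for 0.3 s.
2. then the fan switch lever is over on its on side (value of joint fan_switch above 0.85 rad), for 0.2 s.
At the end, for the whole second after the job is handed in: The nozzle's mouth lies within 11 mm sideways of the line of the orange pointer (about 8 degrees) on the pointer's side of the stub, the lever is at 0.85 rad or more, and both are at rest (all of step 1 and velocity of joint elbow above -0.05 rad/s and value of joint fan_switch above 0.85 rad and velocity of joint fan_switch between -0.1 and 0.1 rad/s); the robot touches nothing.
It fails at once if the elbow is run more than about 22 degrees past the pointer (x of elbow_mouth in the frame of mark_ring above 0 m and y of elbow_mouth in the frame of mark_ring below -0.031 m).
It fails at once if the breadboard is pushed more than 30 mm (distance of breadboard from where it was at the start of the episode above 0.03 m).
It fails at once if the carton is pushed more than 30 mm (distance of carton from where it was at the start of the episode above 0.03 m).
It fails at once if the screwdriver is pushed more than 30 mm (distance of screwdriver from where it was at the start of the episode above 0.03 m).
It also fails if it takes over 72 s, if anything falls off the work surface, if the arm or the gripper's body presses on something with over 40 N, if the wrist force passes 120 N, or if a joint passes its speed limit or range.

ROBOT

A 6-joint arm with a two-finger parallel gripper is mounted at the origin on the work surface. World frame = base frame: x ahead of the robot, y to its left, z up, the work surface at z = 0. Lengths are in m, angles in rad, forces in N, time in s.
With the tool pointing down it reaches from about 0.4 to 0.825 m from the base axis. Payload 7 kg.
Tool frame: the origin (TCP) lies midway between the tips of the shut fingers; the grasp point (between the pads) lies hold_point_z behind it (hold_point_z is the distance from the TCP to the grasp point, in m); z points along the fingers, y is the line along which they close (so a half turn about z gives the same grasp; the last joint's range is limited). The gripper opens to 88 mm and grips with 3 to 60 N. Pads are 19 mm wide; open, the fingers measure 130 mm over their backs; the gripper's body (78 mm by 193 mm) begins 47 mm behind the grasp point.
Start: joints at [1.638, 0.359, 0.012, 0, -1.224, -0.288], TCP at [0.148, 0.659, 0.227] pointing down, gripper open.
Joint ranges: [-3.07, 3.07], [-1.43, 2.12], [-1.02, 1.25], [-3.03, 1.67], [-3.05, -0], [-3.03, 3.03]. Speed limits (rad/s): [2.39, 2.39, 3.01, 3.14, 3.14, 3.14].

INTERFACE

Orientations are given as [roll, pitch, yaw] about the fixed x, y, z axes, in that order (R = Rz(yaw) Ry(pitch) Rx(roll)).
In Python, from station import * gives the robot as it stands.
- The arm moves only by the tool apply_moves, never from a script. Its argument "steps" is a list of rows, each an object with "translation": the shift along the world's x, y, z scaled (see below), a list of three; "rotation": the turn, a rotation vector about the world's x, y, z scaled (see below), a list of three. A call has exactly 10 rows; each row is the pose to reach, as a shift and turn from the pose commanded when the call began; what a row does not reach only later rows make up. The controller multiplies each number of a shift by 250 mm and each number of a turn by 30 degrees. A row lasts 1/12 s, in which the tool goes at most 41.7 mm and 7.16 degrees, less where a joint would pass 70% of its speed; a pose out of reach is approached as far as the arm can. A call with a number of a shift or a turn outside -1 to 1 is refused whole. A call with a gripper value outside its range is refused whole. "jaw" is the closure, from -1 (fully open) to 1 (shut), so that 0 is half open, set as the call begins (left out, the last holds). The fingers move at their own pace and stop on an object; "newtons" is the grip in N (left out, the last holds). Time passes only in rows, so rows that repeat a pose let the fingers close, or fill a call up. It gives the time, the measured TCP pose, the force, the opening and the grip force at its end, in the units of the state.
- get_state(): the state, without advancing time (a new reading comes with each control period).
- grab_frame(name): name is "scene" or "side" or "wrist"; returns the picture (480x640x3 uint8, blue, green, red); there is no depth.
- camera_model(name): a dict with "fx", "fy", "cx", "cy" (pixels), "k1" (the pictures are not rectified: a ray, as slopes to the right and down, at radius r is drawn at 1 + k1 r^2 times it, then the intrinsics apply), "xyz" and "rotation" of the camera in the world. Camera axes: x right, y down, z forward; pixel columns grow to the right and rows downward; lengths in m; the calibration is good to about 2 mm. A picture is of the moment at which its call begins: read the wrist's pose just before it. camera_model takes no time and is no camera call; for the wrist camera it gives the pose at the moment of the call.
- job_done(): hands the job in; it is judged then, once.
The state is a dict: "t": time; "q": joint angles; "qd": joint speeds; "joint_efforts": joint torques, N m; "eef_pos": TCP position; "ee_rot": TCP orientation; "force": force on the tool from outside, world axes, zero at the start; "moment": the same for the moment, N m; "width": finger opening in m; "gripper_force": force on a finger pad.
Only numpy, scipy, OpenCV 4.12 (cv2) and the standard library are available. Lean on these libraries where they do the work, as an engineer would, in place of code of your own. Each camera call takes 0.05 s, during which the arm holds its last target. There are 200 camera calls.

## Working session

There is one attempt and no reset: what is moved stays moved. The work goes in short steps, Python scripts to look and compute and a tool call to move; the robot and the scene stay as the last step left them, time stands still between calls to the robot, and variables do not carry over. Pictures are saved under pics/ and viewed, at most 10 in all, crops included, and the job is handed in when it is done.

Besides the shell and the picture viewer there is one more tool, called after "Emit:" by a JSON object that holds its "method" and its "body". apply_moves: Moves the arm, as the interface text tells. Shifts and turns lie within -1 to 1; 1 stands for 250 mm of shift or 30 degrees of turn. Its arguments: {"type":"object","properties":{"steps":{"type":"array"},"jaw":{"type":"number"},"newtons":{"type":"number"}},"required":["steps"]}

```bash
mkdir -p pics; ls; python3 - <<'E'
from station import *
import cv2
s=get_state(); print({k:s[k] for k in('t','eef_pos','ee_rot','width')})
import station; print([n for n in dir(station) if 'hold' in n], s.keys())
for n in("scene","side"):
    m=camera_model(n); print(n,m); cv2.imwrite(f"pics/{n}0.png",grab_frame(n))
E
```

```text
pics
{'t': 0.0, 'eef_pos': array([0.14775972, 0.65811825, 0.2256059 ]), 'ee_rot': array([ 3.13989443e+00, -1.77718373e-04, -2.20900961e-01]), 'width': 0.08785375653907805}
['hold_point_z'] dict_keys(['t', 'q', 'qd', 'joint_efforts', 'eef_pos', 'ee_rot', 'force', 'moment', 'gripper_force', 'width'])
scene {'fx': 553.245122079518, 'fy': 553.245122079518, 'cx': 332.40327498238986, 'cy': 236.95730088966033, 'k1': 0.009719393597018549, 'xyz': array([ 1.41297796, -0.43695654,  1.22839881]), 'rotation': array([-2.431265  ,  0.01413954,  1.06360504])}
side {'fx': 516.4687600883228, 'fy': 516.4687600883228, 'cx': 316.8057197744377, 'cy': 240.63291665492176, 'k1': -0.08555193690332939, 'xyz': array([ 0.036748  , -1.23008223,  0.98551396]), 'rotation': array([-2.13309508,  0.00872144, -0.44255576])}
```

View pics/scene0.png

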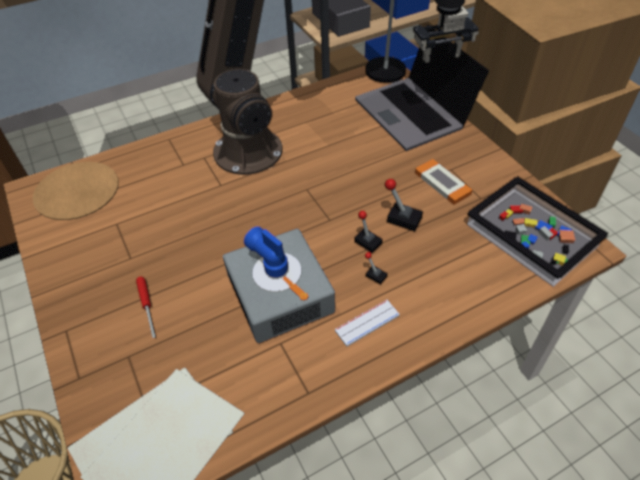

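View pics/side0.png

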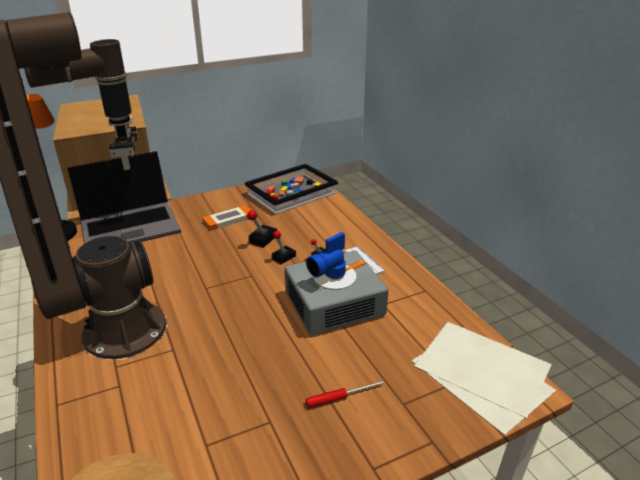

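Scene view, possible switches: big (405,215) with ball (391,184), middle-sized (369,240) with ball (363,215), and small (376,274) with ball (368,256). The middle-sized one at (369,240) is the one meant. The elbow is at (268,250) with its nozzle pointing to the upper left, and the orange pointer's tip is at (305,297).

```bash
cat > h.py <<'E'
from station import *
import numpy as np, cv2
from scipy.spatial.transform import Rotation as R
def ray(m,p):
    x=np.array([(p[0]-m['cx'])/m['fx'],(p[1]-m['cy'])/m['fy']]); u=x.copy()
    for _ in range(8): u=x/(1+m['k1']*(u@u))
    d=R.from_euler('xyz',m['rotation']).apply([u[0],u[1],1]); return np.array(m['xyz']),d/np.linalg.norm(d)
def plane(m,p,z):
    o,d=ray(m,p); return o+d*(z-o[2])/d[2]
def two(m1,p1,m2,p2):
    o,d=ray(m1,p1);a,b=ray(m2,p2); t=np.linalg.lstsq(np.c_[d,-b],a-o,rcond=None)[0]
    P,Q=o+t[0]*d,a+t[1]*b; return (P+Q)/2,np.linalg.norm(P-Q)
def blobs(im,lo,hi,amin=15):
    h=cv2.cvtColor(im,cv2.COLOR_BGR2HSV); k=cv2.inRange(h,np.array(lo),np.array(hi))
    if lo[0]==0 and hi[0]<9: k|=cv2.inRange(h,np.array([172,lo[1],lo[2]]),np.array([180,255,255]))
    n,l,st,c=cv2.connectedComponentsWithStats(k)
    return [(c[i].round(1),st[i].tolist()) for i in range(1,n) if st[i][4]>=amin],l
E
python3 - <<'E'
from h import *
im={n:cv2.imread(f"pics/{n}0.png") for n in("scene","side")}
M={n:camera_model(n) for n in im}
for n in im:
    print(n,'red',blobs(im[n],(0,150,80),(6,255,255))[0])
    print('orange',blobs(im[n],(7,215,150),(16,255,255),20)[0])
    print('blue',blobs(im[n],(108,150,60),(128,255,255),60)[0])
    print('black',blobs(im[n],(0,0,0),(180,255,45),60)[0][:14])
print(hold_point_z)
a=cv2.resize(im['scene'][170:350,210:440],None,fx=2.6,fy=2.6,interpolation=2)[:, :600]
b=cv2.resize(im['side'][200:340,230:400],None,fx=3.4,fy=3.4,interpolation=2)
a=cv2.resize(im['scene'][170:340,215:435],(440,340),interpolation=2);b=cv2.resize(im['side'][200:340,230:400],(360,296),interpolation=2)
c=np.zeros((340,800,3),np.uint8);c[:,:440]=a;c[:296,440:]=b
cv2.imwrite("pics/crop.png",c)
E
```

```text
scene red [(array([390. , 183.7]), [385, 179, 11, 11, 95]), (array([516.7, 208.9]), [510, 206, 14, 7, 71]), (array([362.1, 214.4]), [359, 211, 8, 8, 52]), (array([503. , 215.3]), [500, 212, 7, 8, 36]), (array([553.8, 231.8]), [551, 229, 6, 8, 25]), (array([367.8, 254.4]), [365, 251, 7, 7, 33]), (array([142.8, 291.2]), [136, 276, 15, 32, 280])]
orange []
blue [(array([408.8,   6.4]), [394, 0, 35, 18, 445]), (array([402.4,  49.7]), [389, 33, 29, 36, 621]), (array([375.7,  47.1]), [366, 36, 20, 23, 345]), (array([542.8, 224.8]), [536, 221, 16, 8, 60]), (array([267.5, 250.6]), [245, 228, 42, 49, 1158])]
black [(array([211.2,  10.3]), [207, 0, 10, 23, 149]), (array([237.5,  34.7]), [213, 0, 50, 79, 2524]), (array([290.7,  41.7]), [285, 0, 12, 88, 408]), (array([325. ,  30.6]), [313, 0, 25, 78, 859]), (array([448.6,  66.6]), [409, 0, 80, 125, 4819]), (array([204.7,  49.9]), [199, 28, 13, 47, 290]), (array([385. ,  69.4]), [366, 57, 40, 25, 779]), (array([245. , 123.7]), [199, 83, 77, 74, 2295]), (array([415.2, 108.5]), [382, 84, 68, 50, 1398]), (array([  9.4, 158.4]), [0, 130, 25, 48, 505]
[... 716 characters left out ...]
(array([ 79.5, 170.7]), [6, 23, 146, 296, 7666]), (array([  3.2, 107.4]), [0, 83, 11, 39, 224]), (array([115.6, 101.7]), [99, 82, 32, 42, 942]), (array([ 13. , 147.1]), [1, 123, 24, 49, 453]), (array([123. , 137.9]), [109, 125, 28, 25, 363]), (array([116.8, 185.3]), [67, 152, 100, 68, 4696]), (array([290.4, 184.5]), [245, 164, 93, 41, 774]), (array([ 37.3, 229.3]), [17, 175, 41, 110, 1023]), (array([126.6, 220.8]), [87, 207, 82, 29, 1046]), (array([261.5, 236.7]), [249, 226, 27, 21, 336]), (array([101.7, 248.7]), [79, 237, 47, 25, 781]), (array([283.2, 255.1]), [272, 247, 23, 17, 233]), (array([312.5, 266.8]), [307, 258, 12, 18, 149]), (array([297.3, 301.9]), [287, 277, 22, 53, 385])]
0.0188
```

View pics/crop.png

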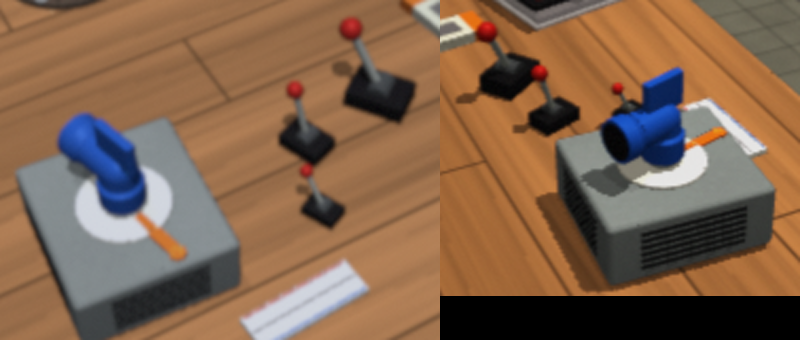

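The crop confirms it: of the three switches, the middle-sized one (scene block (368,241), ball (362,214)) is the one meant. The pointer tip is at about (304,296) in the scene view and the nozzle mouth at about (316,266) in the side view.

```bash
python3 - <<'E'
from h import *
im={n:cv2.imread(f"pics/{n}0.png") for n in("scene","side")}
A,B=camera_model("scene"),camera_model("side")
h=cv2.cvtColor(im['scene'],cv2.COLOR_BGR2HSV)
k=np.zeros(h.shape[:2],np.uint8);k[235:300,245:310]=cv2.inRange(h,np.array([0,0,175]),np.array([180,50,255]))[235:300,245:310]
pts=np.argwhere(k)[:,::-1]; hull=cv2.convexHull(pts.astype(np.int32))[:,0]
W=np.array([plane(A,p,.110)[:2] for p in hull]); c,r=cv2.minEnclosingCircle(W.astype(np.float32)); print('ring',c,r)
tip=plane(A,(304,296.5),.11); print('tip',tip, 'ptr deg',np.degrees(np.arctan2(*(tip[:2]-c)[::-1])),np.linalg.norm(tip[:2]-c))
print('tip side',two(A,(304,296.5),B,(363,263)))
print('mouth',plane(B,(316,266),.17), two(A,(252,239),B,(316,266)), 'rib', two(A,(274,240),B,(335.3,241.5)))
ball=two(A,(362.1,214.4),B,(276.7,233.7)); blk=plane(A,(368,242),.015);blk2=plane(B,(283.2,255.1),.015)
print('ball',ball,'block',blk,blk2)
for n,p in(('bread',(368,322)),('carton',(443,180)),('sdr',(146,305))): print(n,plane(A,p,.01))
E
```

```text
ring (0.5926440954208374, -0.16111959517002106) 0.06260773539543152
tip [ 0.69761825 -0.13691615  0.11      ] ptr deg 12.983547853867831 0.10772827297531488
tip side (array([ 0.69707759, -0.13768411,  0.10661275]), np.float64(0.003978113410599811))
mouth [ 0.52657036 -0.17471831  0.17      ] (array([ 0.52141281, -0.18819224,  0.17891763]), np.float64(0.002762196139377808)) rib (array([ 0.59221501, -0.15749908,  0.22369898]), np.float64(0.005127809440998345))
ball (array([0.52861026, 0.1308153 , 0.10508826]), np.float64(0.001633752972503898)) block [0.55962501 0.13437411 0.015     ] [0.54743965 0.13252307 0.015     ]
bread [ 0.7850374 -0.003369   0.01     ]
carton [0.45433294 0.47748842 0.01      ]
sdr [ 0.45133544 -0.48516874  0.01      ]
```

Emit:
{"method": "apply_moves", "body": {"steps": [{"translation":[0.05,-0.1,0.1],"rotation":[0,0,0]},{"translation":[0.1,-0.2,0.2],"rotation":[0,0,0]},{"translation":[0.15,-0.3,0.3],"rotation":[0,0,0]},{"translation":[0.2,-0.4,0.4],"rotation":[0,0,0]},{"translation":[0.25,-0.5,0.5],"rotation":[0,0,0]},{"translation":[0.3,-0.6,0.55],"rotation":[0,0,0]},{"translation":[0.35,-0.7,0.6],"rotation":[0,0,0]},{"translation":[0.4,-0.8,0.6],"rotation":[0,0,0]},{"translation":[0.45,-0.9,0.6],"rotation":[0,0,0]},{"translation":[0.5,-1,0.6],"rotation":[0,0,0]}], "jaw": -1}}

```text
t: 0.93
eef_pos: [0.2731, 0.4072, 0.3766]
ee_rot: [-3.141, 0.0, -0.221]
force: [0.7, -0.3, 0.8]
width: 0.0878
gripper_force: 0.0
```

Emit:
{"method": "apply_moves", "body": {"steps": [{"translation":[0.05,-0.1,0],"rotation":[0,0,0.1]},{"translation":[0.1,-0.2,0],"rotation":[0,0,0.2]},{"translation":[0.15,-0.3,0],"rotation":[0,0,0.3]},{"translation":[0.2,-0.4,0],"rotation":[0,0,0.4]},{"translation":[0.25,-0.5,0],"rotation":[0,0,0.5]},{"translation":[0.3,-0.6,0],"rotation":[0,0,0.6]},{"translation":[0.35,-0.7,0],"rotation":[0,0,0.7]},{"translation":[0.4,-0.8,0],"rotation":[0,0,0.8]},{"translation":[0.45,-0.9,0],"rotation":[0,0,0.9]},{"translation":[0.5,-1,0],"rotation":[0,0,0.9]}]}}

```text
t: 1.77
eef_pos: [0.3979, 0.1572, 0.3765]
ee_rot: [-3.141, 0.0, 0.254]
force: [0.6, 0.8, 0.4]
width: 0.0877
gripper_force: 0.0
```

Emit:
{"method": "apply_moves", "body": {"steps": [{"translation":[0.05,-0.1,0],"rotation":[0,0,0]},{"translation":[0.1,-0.2,0],"rotation":[0,0,0]},{"translation":[0.15,-0.3,0],"rotation":[0,0,0]},{"translation":[0.2,-0.4,0],"rotation":[0,0,0]},{"translation":[0.25,-0.5,0],"rotation":[0,0,0]},{"translation":[0.3,-0.6,0],"rotation":[0,0,0]},{"translation":[0.35,-0.7,0],"rotation":[0,0,0]},{"translation":[0.4,-0.8,0],"rotation":[0,0,0]},{"translation":[0.45,-0.9,0],"rotation":[0,0,0]},{"translation":[0.46,-1,0],"rotation":[0,0,0]}]}}

```text
t: 2.6
eef_pos: [0.5138, -0.0928, 0.3756]
ee_rot: [-3.141, 0.002, 0.25]
force: [0.4, -1.5, -0.2]
width: 0.0873
gripper_force: 0.0
```

```bash
python3 - <<'E'
from h import *
s=get_state(); print({k:s[k] for k in('t','q','eef_pos','ee_rot','force')})
print(camera_model("wrist"))
cv2.imwrite("pics/w1.png",grab_frame("wrist"))
E
```

```text
{'t': 2.6, 'q': array([ 1.97463177e-01,  4.14886163e-02, -5.84533778e-02, -1.07199970e-04,
       -1.47238563e+00,  1.62356853e+00]), 'eef_pos': array([ 0.51384035, -0.0927557 ,  0.37556528]), 'ee_rot': array([-3.14140536e+00,  1.52354296e-03,  2.50224907e-01]), 'force': array([ 0.4320967 , -1.52858474, -0.17195611])}
{'fx': 421.0843609168223, 'fy': 421.0843609168223, 'cx': 313.6604485715342, 'cy': 241.3518677988354, 'k1': 0.03288516906986648, 'xyz': array([ 0.58991791, -0.07362593,  0.53418767]), 'rotation': array([ 2.84945994e+00,  4.85389001e-05, -1.31975521e+00])}
```

View pics/w1.png

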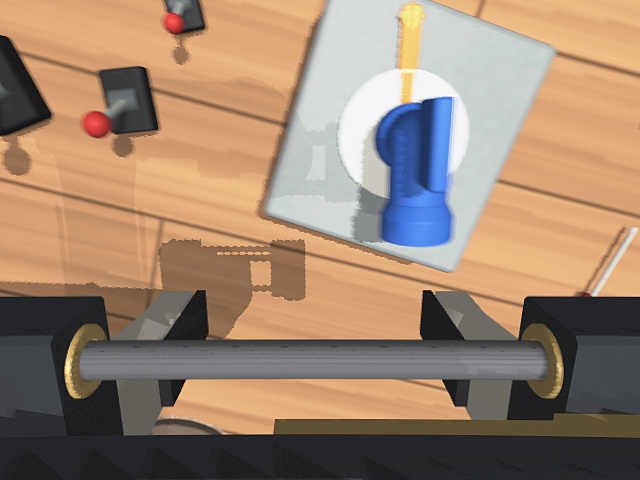

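Wrist view: the nozzle points down the picture, with its mouth at about (418,236). The rib top runs from (438,98) to (438,190), the ring is centred near (403,135) and the pointer tip is at (411,10). The middle switch shows its block at (128,100) and ball at (96,124).

```bash
python3 - <<'E'
from h import *
im=cv2.imread("pics/w1.png"); m=camera_model("wrist")
for r in(110,145,180): print(r,[tuple(im[r,x]) and int(im[r,x,0]) for x in range(374,466,2)])
h=cv2.cvtColor(im,cv2.COLOR_BGR2HSV)
def reg(k,x0,y0,x1,y1):
    z=np.zeros_like(k); z[y0:y1,x0:x1]=k[y0:y1,x0:x1]; return z
w=reg(cv2.inRange(h,np.array([0,0,243]),np.array([180,20,255])),330,60,480,205)
hull=cv2.convexHull(np.argwhere(w)[:,::-1].astype(np.int32))[:,0]
W=np.array([plane(m,p,.110)[:2] for p in hull],np.float32); c,r=cv2.minEnclosingCircle(W); print('ring',c,r,hull.min(0),hull.max(0))
o=reg(cv2.inRange(h,np.array([12,90,150]),np.array([26,255,255])),395,0,428,68)
p=np.array([plane(m,q,.11)[:2] for q in np.argwhere(o)[:,::-1]]); L=cv2.fitLine(p.astype(np.float32),2,0,.01,.01)[:2].ravel()
L*=np.sign(L[0]); print('ptr fit',np.degrees(np.arctan2(L[1],L[0])),'centroid',np.degrees(np.arctan2(*(p.mean(0)-c)[::-1])),len(p))
b=cv2.inRange(h,np.array([100,120,40]),np.array([130,255,255])); b=reg(b,360,80,480,260)
for row in(215,225,232,238):
    x=np.flatnonzero(b[row]); e=[plane(m,(x[0],row),.174)[:2],plane(m,(x[-1]+1,row),.174)[:2]]; mid=np.mean(e,0)
    print(row,x[0],x[-1],'w',np.linalg.norm(e[1]-e[0]),'ang',np.degrees(np.arctan2(*(mid-c)[::-1])),mid)
bl,_=blobs(im,(0,0,0),(180,255,60),300); print([x for x in bl if x[0][0]<220 and x[0][1]<260])
print('ball',[x for x in blobs(im,(0,150,80),(6,255,255),100)[0] if x[0][0]<240])
for q in((99,70),(146,66),(158,130),(105,135)): print(plane(m,q,.025))
E
```

```text
110 [246, 246, 246, 246, 247, 245, 234, 216, 178, 159, 185, 203, 218, 206, 214, 202, 185, 169, 150, 140, 125, 101, 99, 93, 91, 93, 94, 97, 96, 136, 174, 217, 234, 241, 244, 244, 244, 244, 242, 244, 245, 243, 244, 246, 245, 241]
145 [145, 117, 114, 126, 135, 129, 112, 106, 111, 125, 141, 155, 155, 158, 161, 156, 157, 158, 155, 158, 153, 136, 124, 108, 94, 93, 93, 98, 136, 177, 218, 233, 241, 244, 244, 244, 242, 241, 242, 244, 245, 245, 246, 246, 246, 242]
180 [191, 190, 190, 191, 191, 183, 165, 144, 125, 134, 149, 164, 174, 169, 165, 159, 158, 163, 166, 171, 156, 129, 112, 90, 96, 93, 96, 135, 179, 216, 234, 241, 243, 242, 242, 241, 234, 232, 223, 212, 207, 207, 211, 208, 212, 210]
ring (0.5909044742584229, -0.16591361165046692) 0.06129688397049904 [341  69] [465 180]
ptr fit 13.619847 centroid 13.913468844292769 1075
215 383 450 w 0.059272969623601394 ang -162.4473588348707 [ 0.52999221 -0.18518072]
225 382 450 w 0.060576070758319944 ang -162.6857535691242 [ 0.52129242 -0.18761434]
232 382 449 w 0.05999972724852685 ang -162.91671720819076 [ 0.51509546 -0.1892113 ]
238 383 448 w 0.05848515914576566 ang -162.83207130686034 [ 0.50982777 -0.19096132]
[(array([17.7, 93. ]), [0, 35, 51, 101, 2861]), (array([130.2,  98.7]), [100, 67, 58, 67, 1453])]
ball [(array([173.1,  22.8]), [163, 12, 20, 22, 328]), (array([ 95.9, 124. ]), [82, 111, 29, 27, 574])]
[0.57446464 0.16533972 0.025     ]
[0.59188247 0.11594419 0.025     ]
[0.52701096 0.09381954 0.025     ]
[0.5059278  0.15202956 0.025     ]
```

```bash
python3 - <<'E'
from h import *
m=camera_model("wrist"); im=cv2.imread("pics/w1.png"); hs=cv2.cvtColor(im,cv2.COLOR_BGR2HSV)
mid=[]
for r in range(104,186,4):
    x=np.arange(422,470); b=im[r,422:470].astype(int)
    l=x[np.argmax(b>170)]; sat=hs[r,422:470,1]; rr=x[np.flatnonzero(sat>110)[-1]]+1
    mid.append(((l+rr)/2,r)); 
    if r%20==4: print(r,l,rr)
P=np.array([plane(m,q,.241)[:2] for q in mid]); L=cv2.fitLine(P.astype(np.float32),2,0,.01,.01).ravel()
print('rib ang',np.degrees(np.arctan2(L[1],L[0]))); col=np.flatnonzero((hs[60:215,441,1]>110))+60; print(col[0],col[-1])
e=[plane(m,(443,col[0]),.241),plane(m,(438,190),.241)];print(e,np.mean(e,0))
E
```

```text
104 461 452
124 455 451
144 452 449
164 449 448
184 446 448
rib ang 13.265997
98 214
[array([ 0.61994211, -0.15635548,  0.241     ]), array([ 0.56173346, -0.17345328,  0.241     ])] [ 0.59083778 -0.16490438  0.241     ]
```

Emit:
{"method": "apply_moves", "body": {"steps": [{"translation":[0.06,-0.06,0],"rotation":[0,0,0.02]},{"translation":[0.12,-0.12,0],"rotation":[0,0,0.04]},{"translation":[0.18,-0.18,-0.04],"rotation":[0,0,0.06]},{"translation":[0.24,-0.23,-0.1],"rotation":[0,0,0.07]},{"translation":[0.29,-0.27,-0.18],"rotation":[0,0,0.07]},{"translation":[0.31,-0.29,-0.26],"rotation":[0,0,0.07]},{"translation":[0.31,-0.29,-0.35],"rotation":[0,0,0.07]},{"translation":[0.31,-0.29,-0.44],"rotation":[0,0,0.07]},{"translation":[0.31,-0.29,-0.5],"rotation":[0,0,0.07]},{"translation":[0.31,-0.29,-0.52],"rotation":[0,0,0.07]}]}}

```text
t: 3.48
eef_pos: [0.5887, -0.1637, 0.2431]
ee_rot: [-3.139, 0.005, 0.287]
force: [-0.2, 0.3, -0.1]
width: 0.0878
gripper_force: 0.0
```

```bash
python3 - <<'E'
from h import *
s=get_state(); print({k:s[k] for k in('t','eef_pos','ee_rot','force')})
im=grab_frame("side"); a=im[180:300,250:410]
sc=grab_frame("scene")[180:300,210:330]
cv2.imwrite("pics/s2.png",np.hstack([cv2.resize(a,(440,330),interpolation=2),cv2.resize(sc,(330,330),interpolation=2)]))
E
```

```text
{'t': 3.4833, 'eef_pos': array([ 0.58874543, -0.16366125,  0.24313532]), 'ee_rot': array([-3.13945696,  0.0046884 ,  0.28658926]), 'force': array([-0.20251146,  0.25060492, -0.11498737])}
```

View pics/s2.png

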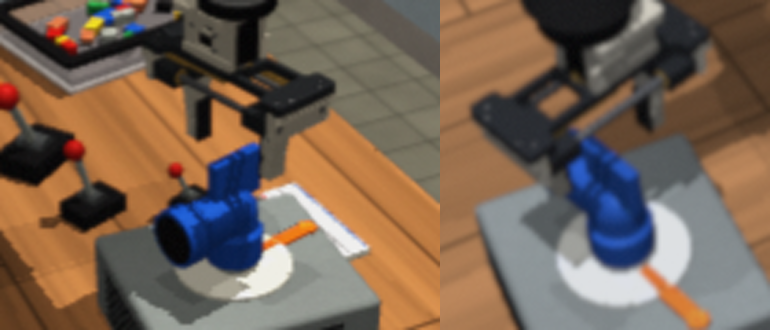

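The side view shows the fingers straddling the rib, one at (200,115) and one at (270,150), just above it. Next I descend and grip.

Emit:
{"method": "apply_moves", "body": {"steps": [{"translation":[0.01,0,-0.02],"rotation":[0,0,0]},{"translation":[0.01,0,-0.05],"rotation":[0,0,0]},{"translation":[0.01,0,-0.08],"rotation":[0,0,0]},{"translation":[0.01,0,-0.1],"rotation":[0,0,0]},{"translation":[0.01,0,-0.12],"rotation":[0,0,0]},{"translation":[0.01,0,-0.12],"rotation":[0,0,0]},{"translation":[0.01,0,-0.12],"rotation":[0,0,0]},{"translation":[0.01,0,-0.12],"rotation":[0,0,0]},{"translation":[0.01,0,-0.12],"rotation":[0,0,0]},{"translation":[0.01,0,-0.12],"rotation":[0,0,0]}]}}

```text
t: 4.42
eef_pos: [0.593, -0.1639, 0.2169]
ee_rot: [3.141, -0.001, 0.287]
force: [-0.5, 0.6, 0.8]
width: 0.0876
gripper_force: 0.0
```

Emit:
{"method": "apply_moves", "body": {"steps": [{"translation":[0,0,0],"rotation":[0,0,0]},{"translation":[0,0,0],"rotation":[0,0,0]},{"translation":[0,0,0],"rotation":[0,0,0]},{"translation":[0,0,0],"rotation":[0,0,0]},{"translation":[0,0,0],"rotation":[0,0,0]},{"translation":[0,0,0],"rotation":[0,0,0]},{"translation":[0,0,0],"rotation":[0,0,0]},{"translation":[0,0,0],"rotation":[0,0,0]},{"translation":[0,0,0],"rotation":[0,0,0]},{"translation":[0,0,0],"rotation":[0,0,0]}], "jaw": 1, "newtons": 25}}

```text
t: 5.25
eef_pos: [0.5928, -0.1639, 0.2165]
ee_rot: [-3.142, 0.0, 0.287]
force: [-0.2, 0.9, -0.0]
width: 0.0266
gripper_force: 0.0
```

```bash
python3 - <<'E'
from h import *
s=get_state(); print({k:s[k] for k in('t','q','eef_pos','ee_rot','force','moment','width','gripper_force')})
E
```

```text
{'t': 5.25, 'q': array([ 4.73857968e-02,  2.67616975e-01, -1.41461259e-01, -6.51137877e-06,
       -1.16174323e+00,  1.81052122e+00]), 'eef_pos': array([ 0.59284994, -0.16389956,  0.21653988]), 'ee_rot': array([-3.14158088e+00,  2.29949886e-05,  2.87108102e-01]), 'force': array([-0.24014193,  0.85542766, -0.01547474]), 'moment': array([-0.0639185 , -0.01655907, -0.00448201]), 'width': 0.02662996447465804, 'gripper_force': 0.0}
```

Emit:
{"method": "apply_moves", "body": {"steps": [{"translation":[0,0,-0.01],"rotation":[0,0,0]},{"translation":[0,0,-0.01],"rotation":[0,0,0]},{"translation":[0,0,-0.01],"rotation":[0,0,0]},{"translation":[0,0,-0.01],"rotation":[0,0,0]},{"translation":[0,0,-0.01],"rotation":[0,0,0]},{"translation":[0,0,-0.01],"rotation":[0,0,0]},{"translation":[0,0,-0.01],"rotation":[0,0,0]},{"translation":[0,0,-0.01],"rotation":[0,0,0]},{"translation":[0,0,-0.01],"rotation":[0,0,0]},{"translation":[0,0,-0.01],"rotation":[0,0,0]}]}}

```text
t: 6.08
eef_pos: [0.5925, -0.1619, 0.214]
ee_rot: [-3.139, -0.001, 0.287]
force: [-3.2, 9.9, 4.7]
width: 0.0143
gripper_force: 25.0
```

```bash
python3 - <<'E'
from h import *
s=get_state(); print({k:s[k] for k in('t','eef_pos','ee_rot','force','moment','width','gripper_force')})
E
```

```text
{'t': 6.0833, 'eef_pos': array([ 0.59251528, -0.16190486,  0.21396112]), 'ee_rot': array([-3.13881748e+00, -5.00235268e-04,  2.87239810e-01]), 'force': array([-3.22451557,  9.91473152,  4.6898255 ]), 'moment': array([ 3.89806784,  1.08686993, -0.15514882]), 'width': 0.014278909605331755, 'gripper_force': 24.95088368654251}
```

Emit:
{"method": "apply_moves", "body": {"steps": [{"translation":[0,0.01,0],"rotation":[0,0,0]},{"translation":[0,0.01,0],"rotation":[0,0,-0.05]},{"translation":[0,0.01,0],"rotation":[0,0,-0.1]},{"translation":[0,0.01,0],"rotation":[0,0,-0.2]},{"translation":[0,0.01,0],"rotation":[0,0,-0.3]},{"translation":[0,0.01,-0.001],"rotation":[0,0,-0.4]},{"translation":[0,0.01,-0.002],"rotation":[0,0,-0.5]},{"translation":[0,0.01,-0.002],"rotation":[0,0,-0.6]},{"translation":[0,0.01,-0.002],"rotation":[0,0,-0.7]},{"translation":[0,0.01,-0.003],"rotation":[0,0,-0.8]}]}}

```text
t: 6.92
eef_pos: [0.5924, -0.161, 0.2133]
ee_rot: [-3.141, 0.001, -0.134]
force: [-2.4, 2.5, 4.4]
width: 0.0141
gripper_force: 25.0
```

```bash
python3 - <<'E'
from h import *
s=get_state(); print({k:s[k] for k in('t','q','eef_pos','ee_rot','force','moment','width','gripper_force')})
E
```

```text
{'t': 6.9167, 'q': array([ 5.21176539e-02,  2.68392116e-01, -1.47845626e-01, -4.91006153e-04,
       -1.15535764e+00,  1.38507013e+00]), 'eef_pos': array([ 0.59240018, -0.16098821,  0.21329104]), 'ee_rot': array([-3.14129886e+00,  8.68285171e-04, -1.33806763e-01]), 'force': array([-2.39506382,  2.5244501 ,  4.36017756]), 'moment': array([1.01621177, 1.02402095, 0.24385336]), 'width': 0.014139940262218511, 'gripper_force': 24.999453127384186}
```

Emit:
{"method": "apply_moves", "body": {"steps": [{"translation":[0,0,0],"rotation":[0,0,-0.1]},{"translation":[0,0,-0.001],"rotation":[0,0,-0.2]},{"translation":[0,0,-0.001],"rotation":[0,0,-0.3]},{"translation":[0,0,-0.001],"rotation":[0,0,-0.4]},{"translation":[0,0,-0.002],"rotation":[0,0,-0.5]},{"translation":[0,0,-0.002],"rotation":[0,0,-0.6]},{"translation":[0,0,-0.003],"rotation":[0,0,-0.7]},{"translation":[0,0,-0.003],"rotation":[0,0,-0.8]},{"translation":[0,0,-0.004],"rotation":[0,0,-0.9]},{"translation":[0,0,-0.004],"rotation":[0,0,-1]}]}}

```text
t: 7.75
eef_pos: [0.5921, -0.1614, 0.2125]
ee_rot: [3.141, 0.001, -0.657]
force: [-3.6, 1.5, 4.4]
width: 0.0138
gripper_force: 25.0
```

Emit:
{"method": "apply_moves", "body": {"steps": [{"translation":[0,0,0],"rotation":[0,0,-0.1]},{"translation":[0,0,-0.001],"rotation":[0,0,-0.2]},{"translation":[0,0,-0.001],"rotation":[0,0,-0.3]},{"translation":[0,0,-0.001],"rotation":[0,0,-0.4]},{"translation":[0,0,-0.002],"rotation":[0,0,-0.5]},{"translation":[0,0,-0.002],"rotation":[0,0,-0.6]},{"translation":[0,0,-0.003],"rotation":[0,0,-0.7]},{"translation":[0,0,-0.003],"rotation":[0,0,-0.8]},{"translation":[0,0,-0.004],"rotation":[0,0,-0.9]},{"translation":[0,0,-0.004],"rotation":[0,0,-1]}]}}

```text
t: 8.58
eef_pos: [0.5916, -0.1617, 0.2116]
ee_rot: [3.139, 0.0, -1.181]
force: [-4.7, 0.9, 5.7]
width: 0.0137
gripper_force: 25.0
```

```bash
python3 - <<'E'
from h import *
s=get_state(); print({k:s[k] for k in('t','q','eef_pos','ee_rot','force','moment','width','gripper_force')})
E
```

```text
{'t': 8.5833, 'q': array([ 5.15462250e-02,  2.69277324e-01, -1.51032350e-01,  5.13913082e-04,
       -1.15264013e+00,  3.37918102e-01]), 'eef_pos': array([ 0.59163981, -0.161709  ,  0.21160147]), 'ee_rot': array([ 3.13940537e+00,  2.71293421e-04, -1.18112310e+00]), 'force': array([-4.68569517,  0.92123271,  5.69352802]), 'moment': array([0.19955026, 1.91200468, 0.2506968 ]), 'width': 0.013733893709467055, 'gripper_force': 25.032942295074463}
```

Emit:
{"method": "apply_moves", "body": {"steps": [{"translation":[-0.001,0,0],"rotation":[0,0,-0.1]},{"translation":[-0.002,0,-0.001],"rotation":[0,0,-0.2]},{"translation":[-0.003,0,-0.001],"rotation":[0,0,-0.3]},{"translation":[-0.003,0,-0.001],"rotation":[0,0,-0.4]},{"translation":[-0.003,0,-0.002],"rotation":[0,0,-0.5]},{"translation":[-0.003,0,-0.002],"rotation":[0,0,-0.6]},{"translation":[-0.003,0,-0.003],"rotation":[0,0,-0.7]},{"translation":[-0.003,0,-0.003],"rotation":[0,0,-0.8]},{"translation":[-0.003,0,-0.004],"rotation":[0,0,-0.9]},{"translation":[-0.003,0,-0.004],"rotation":[0,0,-1]}]}}

```text
t: 9.42
eef_pos: [0.591, -0.1617, 0.2108]
ee_rot: [3.14, -0.001, -1.705]
force: [-3.7, 0.3, 7.3]
width: 0.0143
gripper_force: 25.0
```

Emit:
{"method": "apply_moves", "body": {"steps": [{"translation":[0,0,0],"rotation":[0,0,-0.1]},{"translation":[0,0,-0.001],"rotation":[0,0,-0.2]},{"translation":[0,0,-0.001],"rotation":[0,0,-0.3]},{"translation":[0,0,-0.001],"rotation":[0,0,-0.4]},{"translation":[0,0,-0.002],"rotation":[0,0,-0.5]},{"translation":[0,0,-0.002],"rotation":[0,0,-0.6]},{"translation":[0,0,-0.003],"rotation":[0,0,-0.7]},{"translation":[0,0,-0.003],"rotation":[0,0,-0.8]},{"translation":[0,0,-0.004],"rotation":[0,0,-0.9]},{"translation":[0,0,-0.004],"rotation":[0,0,-1]}]}}

```text
t: 10.25
eef_pos: [0.5905, -0.1615, 0.2099]
ee_rot: [3.14, -0.002, -2.228]
force: [-7.1, 2.1, 7.9]
width: 0.014
gripper_force: 25.1
```

```bash
python3 - <<'E'
from h import *
s=get_state(); print({k:s[k] for k in('t','q','eef_pos','ee_rot','force','moment','width','gripper_force')})
a=grab_frame("side")[180:320,250:410]; b=grab_frame("scene")[190:330,220:360]
cv2.imwrite("pics/s3.png",np.hstack([cv2.resize(a,(420,368),interpolation=2),cv2.resize(b,(368,368),interpolation=2)]))
E
```

```text
{'t': 10.25, 'q': array([ 5.17909978e-02,  2.69005892e-01, -1.55368947e-01,  8.70441827e-05,
       -1.14900142e+00, -7.09369176e-01]), 'eef_pos': array([ 0.59054875, -0.1614751 ,  0.20985144]), 'ee_rot': array([ 3.13968673e+00, -1.74064092e-03, -2.22833711e+00]), 'force': array([-7.05233808,  2.10398821,  7.94535048]), 'moment': array([1.07762366, 2.63586626, 0.25003908]), 'width': 0.014024098109380108, 'gripper_force': 25.06472557783127}
```

View pics/s3.png

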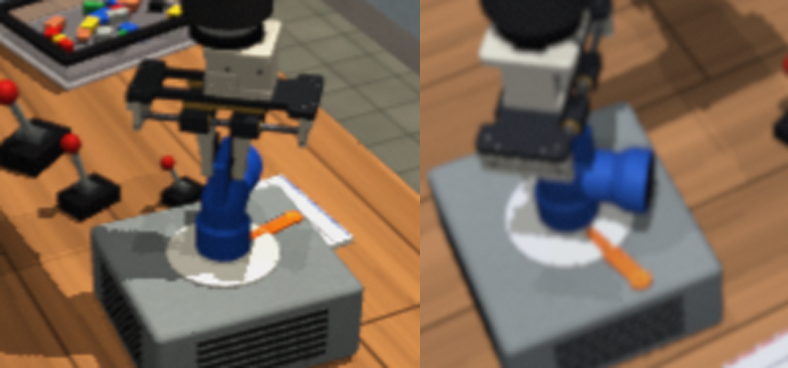

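The elbow turns with the gripper, and its nozzle is now about 40° short of the pointer. I'll creep the rest.

Emit:
{"method": "apply_moves", "body": {"steps": [{"translation":[-0.002,0,0],"rotation":[0,0,-0.1]},{"translation":[-0.004,0,-0.001],"rotation":[0,0,-0.2]},{"translation":[-0.005,0,-0.002],"rotation":[0,0,-0.3]},{"translation":[-0.005,0,-0.003],"rotation":[0,0,-0.4]},{"translation":[-0.005,0,-0.003],"rotation":[0,0,-0.5]},{"translation":[-0.005,0,-0.004],"rotation":[0,0,-0.6]},{"translation":[-0.005,0,-0.004],"rotation":[0,0,-0.7]},{"translation":[-0.005,0,-0.005],"rotation":[0,0,-0.77]},{"translation":[-0.005,0,-0.005],"rotation":[0,0,-0.8]},{"translation":[-0.005,0,-0.005],"rotation":[0,0,-0.83]}]}}

```text
t: 11.18
eef_pos: [0.5901, -0.1612, 0.2092]
ee_rot: [3.141, -0.001, -2.661]
force: [-5.2, 3.8, 9.5]
width: 0.0141
gripper_force: 25.1
```

Emit:
{"method": "apply_moves", "body": {"steps": [{"translation":[0,0,0],"rotation":[0,0,-0.05]},{"translation":[0,0,0],"rotation":[0,0,-0.1]},{"translation":[0,0,-0.001],"rotation":[0,0,-0.15]},{"translation":[0,0,-0.001],"rotation":[0,0,-0.2]},{"translation":[0,0,-0.001],"rotation":[0,0,-0.25]},{"translation":[0,0,-0.001],"rotation":[0,0,-0.3]},{"translation":[0,0,-0.002],"rotation":[0,0,-0.34]},{"translation":[0,0,-0.002],"rotation":[0,0,-0.38]},{"translation":[0,0,-0.002],"rotation":[0,0,-0.4]},{"translation":[0,0,-0.002],"rotation":[0,0,-0.4]}]}}

```text
t: 12.02
eef_pos: [0.5901, -0.161, 0.2088]
ee_rot: [3.141, -0.0, -2.87]
force: [-5.6, 4.8, 10.9]
width: 0.0137
gripper_force: 25.1
```

```bash
python3 - <<'E'
from h import *
s=get_state(); print({k:s[k] for k in('t','q','eef_pos','ee_rot','force','moment','width','gripper_force')})
E
```

```text
{'t': 12.0167, 'q': array([ 5.24215766e-02,  2.67756424e-01, -1.59498889e-01, -3.10085361e-04,
       -1.14408377e+00, -1.35168344e+00]), 'eef_pos': array([ 0.59010628, -0.1609943 ,  0.2087641 ]), 'ee_rot': array([ 3.14119921e+00, -4.68455429e-04, -2.87018651e+00]), 'force': array([-5.61762889,  4.8243707 , 10.85951528]), 'moment': array([2.03605337, 2.32830088, 0.15710377]), 'width': 0.013676901953024881, 'gripper_force': 25.051002502441406}
```

Emit:
{"method": "apply_moves", "body": {"steps": [{"translation":[0,0,0],"rotation":[0,0,0]},{"translation":[0,0,0],"rotation":[0,0,0]},{"translation":[0,0,0],"rotation":[0,0,0]},{"translation":[0,0,0],"rotation":[0,0,0]},{"translation":[0,0,0],"rotation":[0,0,0]},{"translation":[0,0,0],"rotation":[0,0,0]},{"translation":[0,0,0.02],"rotation":[0,0,0]},{"translation":[0,0,0.06],"rotation":[0,0,0]},{"translation":[0,0,0.1],"rotation":[0,0,0]},{"translation":[0,0,0.15],"rotation":[0,0,0]}], "jaw": -1}}

```text
t: 12.85
eef_pos: [0.5909, -0.1615, 0.2462]
ee_rot: [-3.141, 0.0, -2.87]
force: [0.4, 0.3, 0.0]
width: 0.0748
gripper_force: 0.0
```

Emit:
{"method": "apply_moves", "body": {"steps": [{"translation":[0,0,0.06],"rotation":[0,0,0]},{"translation":[0,0,0.12],"rotation":[0,0,0]},{"translation":[0,0,0.18],"rotation":[0,0,0]},{"translation":[0.05,0,0.24],"rotation":[0,0,0]},{"translation":[0.1,0,0.3],"rotation":[0,0,0]},{"translation":[0.15,0,0.36],"rotation":[0,0,0]},{"translation":[0.2,0,0.42],"rotation":[0,0,0]},{"translation":[0.25,0,0.48],"rotation":[0,0,0]},{"translation":[0.3,0,0.5],"rotation":[0,0,0]},{"translation":[0.3,0,0.5],"rotation":[0,0,0]}]}}

```text
t: 13.68
eef_pos: [0.6678, -0.1616, 0.3722]
ee_rot: [-3.14, 0.003, -2.87]
force: [-0.5, 0.5, -1.7]
width: 0.0877
gripper_force: 0.0
```

```bash
python3 - <<'E'
from h import *
s=get_state(); print({k:s[k] for k in('t','q','eef_pos','ee_rot','force')})
import json; m=camera_model("wrist"); json.dump({k:np.asarray(v).tolist() for k,v in m.items()},open("m2.json","w"))
cv2.imwrite("pics/w2.png",grab_frame("wrist"))
E
```

```text
{'t': 13.6833, 'q': array([ 4.59647848e-02,  3.30569599e-01,  2.92376013e-01,  7.08562924e-04,
       -1.52954318e+00, -1.34524634e+00]), 'eef_pos': array([ 0.66782064, -0.1615528 ,  0.37222237]), 'ee_rot': array([-3.14021829e+00,  2.82370550e-03, -2.87004780e+00]), 'force': array([-0.47290045,  0.52762724, -1.74133725])}
```

View pics/w2.png

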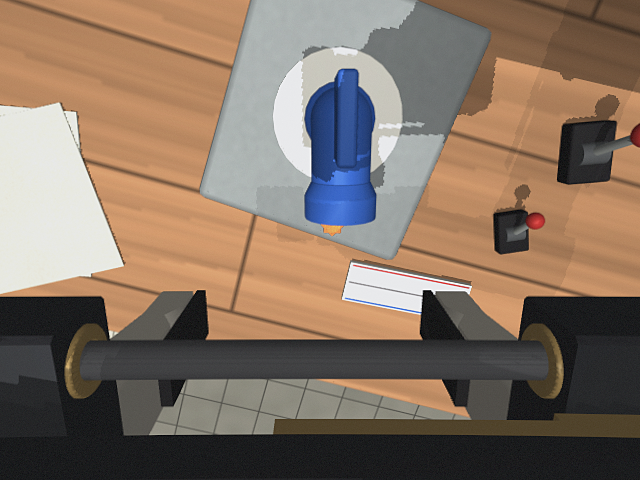

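The nozzle now covers the pointer. The orange tip shows at (332,230) under the mouth, which spans x from 305 to 376 at row 217.

```bash
python3 - <<'E'
from h import *
import json; m={k:np.array(v) if isinstance(v,list) else v for k,v in json.load(open("m2.json")).items()}
im=cv2.imread("pics/w2.png"); h=cv2.cvtColor(im,cv2.COLOR_BGR2HSV)
g=cv2.inRange(h[40:190,262:415],np.array([0,0,170]),np.array([180,45,255]))
# ring outer edge points seen: left, right, top
for q in((273,115),(403,115),(338,46)): print('ring edge',plane(m,q,.11)[:2])
from scipy.optimize import least_squares
E=np.array([plane(m,q,.11)[:2] for q in((273,115),(403,115),(338,46),(296,70),(381,69))])
c=least_squares(lambda c:np.linalg.norm(E-c,axis=1)-.062,[.59,-.16]); print('axis',c.x,c.fun); c=c.x
b=cv2.inRange(h,np.array([100,120,30]),np.array([130,255,255]))
ang=lambda p:np.degrees(np.arctan2(*(p-c)[::-1]))
for r in(195,203,210,216):
    x=np.flatnonzero(b[r,280:400])+280; p=(plane(m,(x[0],r),.169)[:2]+plane(m,(x[-1]+1,r),.169)[:2])/2; print('mouth',r,x[0],x[-1],p,ang(p))
o=cv2.inRange(h,np.array([10,180,190]),np.array([24,255,255])); ys,xs=np.nonzero(o[222:240,315:350]); print(xs.min()+315,xs.max()+315,ys.max()+222)
t=plane(m,((xs.min()+xs.max()+1)/2+315,ys.mean()+222),.11); print('tip',t,ang(t[:2]))
E
```

```text
ring edge [ 0.60474589 -0.22011962]
ring edge [ 0.57153312 -0.10071513]
ring edge [ 0.53081109 -0.17748253]
axis [ 0.59316637 -0.15896815] [ 0.00023816  0.00014026  0.00304585 -0.00213173 -0.00194222]
mouth 195 305 375 [ 0.65178108 -0.1424425 ] 15.745106030768516
mouth 203 305 375 [ 0.65853394 -0.14041972] 15.841598279077214
mouth 210 305 375 [ 0.66450636 -0.1386312 ] 15.911305222293773
mouth 216 305 374 [ 0.66979139 -0.13750738] 15.646241454775103
322 341 230
tip [ 0.69614641 -0.13463465  0.11      ] 13.294759782989535
```

The nozzle is about 2.4° short of the pointer, or about 3.5 mm sideways, which is within the 11 mm tolerance and hasn't overrun. On to the switch.

```bash
python3 - <<'E'
from h import *
import json
A,B=camera_model("scene"),camera_model("side")
# wrist view 1 pose
m=camera_model("wrist"); m=dict(m); m['xyz']=np.array([0.58991791,-0.07362593,0.53418767]); m['rotation']=np.array([2.84945994,4.85e-05,-1.31975521])
w=(95.9,124)
print(plane(m,w,.0966), two(m,w,A,(362.1,214.4)), two(m,w,B,(276.7,233.7)), two(A,(362.1,214.4),B,(276.7,233.7)))
im=cv2.imread("pics/w1.png"); g=cv2.cvtColor(im,cv2.COLOR_BGR2GRAY)[60:145,90:170]
k=(g<75).astype(np.uint8); cs=max(cv2.findContours(k,0,2)[0],key=cv2.contourArea)
W=np.array([plane(m,p[0]+[90,60],.02)[:2]*1000 for p in cs],np.float32); print(cv2.minAreaRect(W))
m2=json.load(open("m2.json")); m2={k:np.array(v) if isinstance(v,list) else v for k,v in m2.items()}
for q in((564,124),(613,121),(610,181),(558,183)): print(plane(m2,q,.025)[:2])
E
```

```text
[0.5264706  0.13293667 0.0966    ] (array([0.52726963, 0.13091694, 0.10216713]), np.float64(0.00110122998154161)) (array([0.52760599, 0.12823542, 0.10727008]), np.float64(0.0009876155261962522)) (array([0.52861026, 0.1308153 , 0.10508826]), np.float64(0.001633752972503898))
((546.232177734375, 146.44122314453125), (70.55933380126953, 80.29315948486328), 21.188825607299805)
[0.52837827 0.09545679]
[0.51134591 0.14649513]
[0.57394464 0.17522224]
[0.59196712 0.11829749]
```

```bash
python3 - <<'E'
from h import *
A,B=camera_model("scene"),camera_model("side")
print('big',two(A,(390,183.7),B,(251.8,214)),'small',two(A,(367.8,254.4),B,(313.4,241.4)))
print(plane(A,(404.4,218),.015),plane(A,(376,274),.01))
E
```

```text
big (array([0.48564705, 0.24854857, 0.13045242]), np.float64(0.0015559399176597018)) small (array([0.637605  , 0.0835034 , 0.07289155]), np.float64(0.0009788794653262875))
[0.53356548 0.27698587 0.015     ] [0.66499982 0.0957812  0.01      ]
```

Emit:
{"method": "apply_moves", "body": {"steps": [{"translation":[-0.04,0.06,0],"rotation":[0,0,0.01]},{"translation":[-0.08,0.12,0],"rotation":[0,0,0.02]},{"translation":[-0.12,0.18,0],"rotation":[0,0,0.03]},{"translation":[-0.16,0.24,0],"rotation":[0,0,0.04]},{"translation":[-0.2,0.3,0],"rotation":[0,0,0.05]},{"translation":[-0.24,0.36,-0.05],"rotation":[0,0,0.06]},{"translation":[-0.28,0.42,-0.1],"rotation":[0,0,0.07]},{"translation":[-0.32,0.48,-0.16],"rotation":[0,0,0.08]},{"translation":[-0.36,0.52,-0.23],"rotation":[0,0,0.09]},{"translation":[-0.38,0.55,-0.3],"rotation":[0,0,0.1]}], "jaw": 1}}

```text
t: 14.57
eef_pos: [0.569, -0.0233, 0.2951]
ee_rot: [3.141, 0.001, -2.817]
force: [-0.3, -0.3, -0.6]
width: 0.0267
gripper_force: 0.0
```

Emit:
{"method": "apply_moves", "body": {"steps": [{"translation":[-0.04,0.06,-0.04],"rotation":[0,0,0]},{"translation":[-0.08,0.12,-0.08],"rotation":[0,0,0]},{"translation":[-0.12,0.18,-0.12],"rotation":[0,0,0]},{"translation":[-0.16,0.24,-0.16],"rotation":[0,0,0]},{"translation":[-0.2,0.3,-0.2],"rotation":[0,0,0]},{"translation":[-0.24,0.36,-0.24],"rotation":[0,0,0]},{"translation":[-0.28,0.42,-0.28],"rotation":[0,0,0]},{"translation":[-0.32,0.48,-0.32],"rotation":[0,0,0]},{"translation":[-0.36,0.52,-0.36],"rotation":[0,0,0]},{"translation":[-0.38,0.54,-0.4],"rotation":[0,0,0]}]}}

```text
t: 15.4
eef_pos: [0.4743, 0.1115, 0.1949]
ee_rot: [3.141, 0.001, -2.817]
force: [-0.6, -0.3, 0.2]
width: 0.0007
gripper_force: 0.0
```

Emit:
{"method": "apply_moves", "body": {"steps": [{"translation":[0,0,0],"rotation":[0,0,0]},{"translation":[0,0,-0.06],"rotation":[0,0,0]},{"translation":[0,0,-0.12],"rotation":[0,0,0]},{"translation":[0,0,-0.18],"rotation":[0,0,0]},{"translation":[0,0,-0.24],"rotation":[0,0,0]},{"translation":[0,0,-0.3],"rotation":[0,0,0]},{"translation":[0,0,-0.36],"rotation":[0,0,0]},{"translation":[0,0,-0.42],"rotation":[0,0,0]},{"translation":[0,0,-0.45],"rotation":[0,0,0]},{"translation":[0,0,-0.45],"rotation":[0,0,0]}]}}

```text
t: 16.23
eef_pos: [0.4753, 0.1101, 0.0814]
ee_rot: [-3.141, -0.003, -2.819]
force: [-0.3, -1.1, 0.1]
width: 0.0007
gripper_force: 0.0
```

```bash
python3 - <<'E'
from h import *
s=get_state(); print({k:s[k] for k in('t','eef_pos','ee_rot','force','width')})
a=grab_frame("side")[160:300,200:360]; b=grab_frame("scene")[160:300,300:440]
cv2.imwrite("pics/s4.png",np.hstack([cv2.resize(a,(420,368),interpolation=2),cv2.resize(b,(368,368),interpolation=2)]))
E
```

```text
{'t': 16.2333, 'eef_pos': array([0.47533305, 0.11007495, 0.08139506]), 'ee_rot': array([-3.14083589e+00, -2.54086107e-03, -2.81850271e+00]), 'force': array([-0.31151694, -1.05095612,  0.1250212 ]), 'width': 0.0006593506461432765}
```

View pics/s4.png

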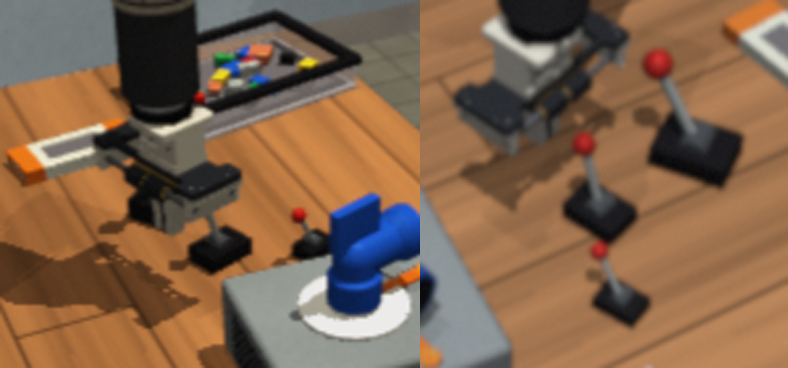

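The shut fingers stand behind the middle switch's ball, at (583,143) in the right half, clear of the big switch. Now I push the lever.

Emit:
{"method": "apply_moves", "body": {"steps": [{"translation":[0.03,0.01,0],"rotation":[0,0,0]},{"translation":[0.06,0.02,0],"rotation":[0,0,0]},{"translation":[0.09,0.03,0],"rotation":[0,0,0]},{"translation":[0.12,0.04,0],"rotation":[0,0,0]},{"translation":[0.15,0.05,0],"rotation":[0,0,0]},{"translation":[0.18,0.06,0],"rotation":[0,0,0]},{"translation":[0.2,0.067,0],"rotation":[0,0,0]},{"translation":[0.22,0.073,0],"rotation":[0,0,0]},{"translation":[0.24,0.08,0],"rotation":[0,0,0]},{"translation":[0.26,0.087,0],"rotation":[0,0,0]}]}}

```text
t: 17.17
eef_pos: [0.5412, 0.133, 0.0825]
ee_rot: [3.142, -0.0, -2.818]
force: [-0.8, 0.9, 0.2]
width: 0.0006
gripper_force: 0.4
```

Emit:
{"method": "apply_moves", "body": {"steps": [{"translation":[0.02,0.007,0],"rotation":[0,0,0]},{"translation":[0.04,0.013,0],"rotation":[0,0,0]},{"translation":[0.06,0.02,0],"rotation":[0,0,0]},{"translation":[0.08,0.027,0],"rotation":[0,0,0]},{"translation":[0.1,0.033,0],"rotation":[0,0,0]},{"translation":[0.11,0.037,0],"rotation":[0,0,0]},{"translation":[0.12,0.04,0],"rotation":[0,0,0]},{"translation":[0.13,0.043,0],"rotation":[0,0,0]},{"translation":[0.13,0.043,0],"rotation":[0,0,0]},{"translation":[0.13,0.043,0],"rotation":[0,0,0]}]}}

```text
t: 18.0
eef_pos: [0.5683, 0.1414, 0.0817]
ee_rot: [-3.141, -0.01, -2.819]
force: [-19.0, -1.7, 10.7]
width: 0.0005
gripper_force: 9.2
```

A 19 N reaction says the lever is on its stop. I'll back off the way I came, lift, and check.

Emit:
{"method": "apply_moves", "body": {"steps": [{"translation":[-0.04,-0.013,0],"rotation":[0,0,0]},{"translation":[-0.1,-0.033,0],"rotation":[0,0,0]},{"translation":[-0.18,-0.06,0],"rotation":[0,0,0]},{"translation":[-0.26,-0.087,0],"rotation":[0,0,0]},{"translation":[-0.32,-0.107,0.05],"rotation":[0,0,0]},{"translation":[-0.36,-0.12,0.12],"rotation":[0,0,0]},{"translation":[-0.38,-0.127,0.2],"rotation":[0,0,0]},{"translation":[-0.38,-0.127,0.3],"rotation":[0,0,0]},{"translation":[-0.38,-0.127,0.4],"rotation":[0,0,0]},{"translation":[-0.38,-0.127,0.5],"rotation":[0,0,0]}]}}

```text
t: 18.83
eef_pos: [0.4786, 0.1119, 0.2094]
ee_rot: [3.141, 0.002, -2.818]
force: [0.6, 0.3, 0.6]
width: 0.0003
gripper_force: 0.0
```

```bash
python3 - <<'E'
from h import *
s=get_state(); print({k:s[k] for k in('t','eef_pos','force')})
A,B=camera_model("scene"),camera_model("side")
a=grab_frame("side"); b=grab_frame("scene")
print(blobs(a,(0,150,80),(6,255,255))[0]); print(blobs(b,(0,150,80),(6,255,255))[0])
cv2.imwrite("pics/s5.png",np.hstack([cv2.resize(a[190:310,230:390],(420,315),interpolation=2),cv2.resize(b[180:320,230:400],(380,315),interpolation=2)]))
E
```

```text
{'t': 18.8333, 'eef_pos': array([0.47859832, 0.11193285, 0.20937963]), 'force': array([0.57623394, 0.31085704, 0.64851733])}
[(array([251.8, 214. ]), [247, 210, 10, 8, 60]), (array([291.2, 228.2]), [288, 225, 7, 7, 39]), (array([313.4, 241.4]), [311, 239, 5, 6, 20]), (array([326. , 397.4]), [306, 388, 41, 19, 414])]
[(array([390.1, 183.7]), [385, 179, 11, 11, 96]), (array([516.7, 208.9]), [510, 206, 14, 7, 71]), (array([503. , 215.3]), [500, 212, 7, 8, 36]), (array([380.5, 227.2]), [377, 223, 8, 9, 57]), (array([553.8, 231.6]), [551, 229, 6, 7, 24]), (array([367.9, 254.4]), [365, 251, 7, 7, 34]), (array([142.7, 291.1]), [136, 276, 15, 32, 277])]
```

View pics/s5.png

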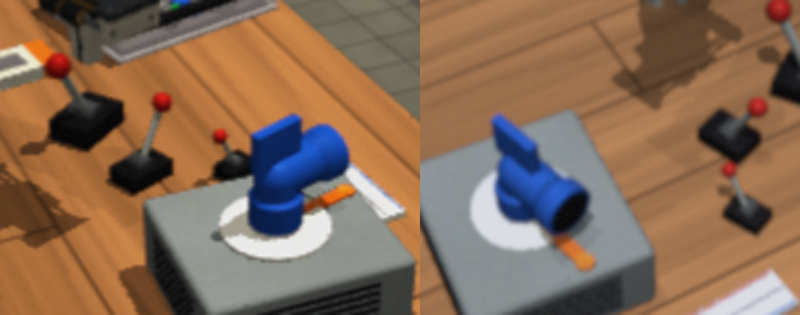

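```bash
python3 - <<'E'
from h import *
A,B=camera_model("scene"),camera_model("side")
p,_=two(A,(380.5,227.2),B,(291.2,228.2)); d=p-[.551,.133,.022]; a=d[0]*.948+d[1]*.317
print(p,a,'lean',np.arctan2(a,d[2]),'joint',.5+np.arctan2(a,d[2]))
E
```

```text
[0.58922906 0.15311879 0.09818787] 0.0426188074081378 lean 0.510024573014393 joint 1.0100245730143929
```

```bash
python3 -c "
from station import *
print(job_done())"
```

```text
the job is handed in; nothing more can be done
None
```

I handed the job in at about 19 s: the elbow measured about 2.4° short of the pointer (roughly 3.5 mm of the 11 mm allowed), the lever measured fully on (about 1.0 rad), and the arm kept well clear of the breadboard, carton and screwdriver; the judge returned no verdict.

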